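# Pry open the instrument enclosure with the tool from the stand

### The job

Open the grey enclosure so that its circuit board can be reached: lift the flat-bladed pry tool up and off its hook, lay it flat on the desk, let go, and take it again across the handle so that its blade points level at the enclosure. Push the blade into the notch under the front edge of the cover and, with the tool in hand, lever the cover up until it stands at least 45 degrees open, then lay the tool flat on the desk and leave the cover open. Touch the enclosure only with the tool, do not drop the tool, and leave the other things on the desk and on the hooks where they are.

Things in the scene. Friction and masses are not known exactly. Their poses are not given: they have to be found in the camera images.
- pry_handle (a point): Centre of the pry tool's black handle, 105 long x 26 wide x 18 mm thick; whole tool 196 mm, 90 g. z runs along the tool from blade to loop (up while it hangs), y across its width, x through its thickness (hanging: away from the robot, to the rail). The other two hanging tools have the same handle and loop, but a brush head or a round shaft with a socket.
- pry_tip (a point): Middle of the end edge of the pry tool's flat steel blade, 113.5 mm from pry_handle along its -z; axes as pry_handle. The blade is 53 long x 22 wide x 2.5 mm thick, in the middle of the handle's thickness, with an 8 mm long neck between it and the handle.
- stand: Fixed steel-frame tool stand: base plate 130 x 330 x 10 mm (x from -75 to +55 mm), two 14 mm posts 310 mm apart, top rail 26 mm high with its top 260 mm up, open between. Origin under its middle; x points to its back, y along the rail, z up. Posts and rail at x = +30 mm. Three wire hooks on the rail, at y = -95, 0 and +95 mm, reach to -x.
- brush_mid (a point): Handle centre of the hanging brush (bystander; same axes and handle as the pry tool, head 34 mm wide, reaching 100 mm below the handle's centre).
- driver_mid (a point): Handle centre of the hanging nut driver (bystander; same axes and handle, round shaft and socket reaching 114 mm below the handle's centre).
- enclosure: Grey plastic enclosure, fixed on the pad: 120 (x) x 160 (y) x 60 mm high without its 8 mm thick cover; origin under its middle. Its front with the notch looks to -x, the hinge runs along the back edge at +x. Walls 4 mm, hollow: the blade can go in 30 mm. Round cable glands stick out 16 mm from both ends.
- notch (a point): Middle of the mouth of the pry notch, on the outer face of the front wall, 55 mm above the enclosure's origin. The opening is 44 mm wide (y) and 10 mm high: from the top of a small ledge, standing out 10 mm from the wall, 5 mm below this point, to the cover's underside 5 mm above it. x points into the enclosure, y along the front edge, z up.
- hinge (a point): Middle of the cover's hinge axis: at the enclosure's back edge, at the height of the cover's underside, 120 mm behind the notch; the axis runs along y (of the enclosure).
- cover_edge (a point): Middle of the front lower edge of the cover (moves with the cover), 120 mm from the hinge axis.
- cover (a joint): Angle of the cover in rad: 0 shut, growing as its front edge rises, stop at 1.9. Cover 80 g; its stiff hinge (about 0.12 N m) lets it stay where it is left; about 1.5 N at the front edge lifts it.
- meter: Bystander: yellow multimeter lying flat, 150 x 76 x 34 mm, origin under its middle.
- spool: Bystander: solder spool standing on its flange, 64 mm across, 50 mm high, origin under its middle.
- pliers: Bystander: pliers with orange grips lying flat, about 160 mm long, origin at bench level near the middle.
- flux: Bystander: white bottle, 48 mm across, 110 mm high, origin under its middle.
- tray: Bystander: open grey component tray 100 x 70 x 28 mm, origin under its middle.
- pad: White pad fixed on the desk under all of these things, 640 (x) x 940 (y) mm, 2 mm thick: its top is 2 mm above the desk surface (z = 0). The area between the robot, the stand and the enclosure is free to lay the tool down.
- pry_loop (a point): Inside of the apex of the pry tool's hanging loop, where the hook bears, 78.5 mm from pry_handle along its +z. Steel wire 4 mm, opening about 16 mm wide and 26 mm high, reaching down to the handle's top end.
- hook_low (a point): Lowest point of the middle hook (on the axis of its 5 mm wire), 236 mm above and 55 mm in front (-x) of the stand's origin; axes as the stand. Loops hang at such points; the other hooks are 95 mm to either side. From here each hook rises 10 mm to its tip 16 mm farther to -x. To free a tool raise it 15 mm (12 to 18), draw it 40 mm or more along -x.

How it is judged:
By the outcome, as a careful person would: the job done as asked, in the order asked, and still so for the second after the job is handed in, with the robot touching nothing.
It also fails if it takes over 70 s, if anything falls off the work surface, if the arm or the gripper's body presses on something with over 40 N, if the wrist force passes 120 N, or if a joint passes its speed limit or range.

### The arm

A 6-joint arm with a two-finger parallel gripper is mounted at the origin on the work surface. World frame = base frame: x ahead of the robot, y to its left, z up, the work surface at z = 0. Lengths are in m, angles in rad, forces in N, time in s.
With the tool pointing down it reaches from about 0.35 to 0.925 m from the base axis. Payload 6.4 kg.
Tool frame: the origin (TCP) lies midway between the tips of the shut fingers; the grasp point (between the pads) lies 19 mm behind it; z points along the fingers, y is the line along which they close (so a half turn about z gives the same grasp; the last joint's range is limited). The gripper opens to 85 mm and grips with 20 to 120 N. Pads are 22 mm wide; open, the fingers measure 114 mm over their backs; the gripper's body (76 mm by 85 mm) begins 54 mm behind the grasp point. The pads swing forward as they close: fully open they stand 13 mm farther back than shut.
Start: joints at [1.076, 0.245, 1.558, -0, 1.339, -0.174], TCP at [0.205, 0.617, 0.206] pointing down, gripper open.
Joint ranges: [-3.13, 3.13], [-1.02, 2.26], [0.13, 2.54], [-0.95, 4.09], [0.21, 2.88], [-2.74, 2.74]. Speed limits (rad/s): [2.57, 2.57, 3.14, 3.14, 3.14, 3.14].

### API

Orientations are given as a unit quaternion [x, y, z, w].
In Python, from rig import move_ptp, movel, move_j, grip, sleep, ik, snapshot, IKError, finish_job, current_t, current_q, current_joint_velocities, current_tau, current_position, current_orientation, current_ft_force, current_torque, current_width, current_grasp_force gives the robot as it stands. The module is installed in compiled form; this text tells all that it offers. Calls block until the motion is done:
- move_ptp(position, orientation): joint-space move of the TCP to a pose.
- movel(position, ori=None, speed=0.15, threshold=None): straight line of the TCP; ori=None keeps the orientation; speed is the mean speed in m/s. With threshold (N) it stops when the force on the tool has changed by that much, and returns True; else False.
- move_j(angles): joint-space move.
- grip(opening): finger opening in m; the grip force is fixed at half the most; returns when the fingers have stopped.
- sleep(seconds).
- ik(position, orientation): joint angles nearest the present ones, or None.
- snapshot(name): name is "scene" or "side" or "wrist"; returns a dict with "image" (384x512x3 uint8, blue, green, red), "range_z" (384x512 float32, m along the optical axis (not along the pixel's ray), 0 where there is no reading), "camera_matrix" (3x3 intrinsics, pixels), "k1" (the pictures are not rectified: a ray, as slopes to the right and down, at radius r is drawn at 1 + k1 r^2 times it, then the intrinsics apply), "camera_from_world" (4x4, takes a point from world to camera coordinates). Camera axes: x right, y up, looking along -z (the intrinsics and any distortion apply to the point x, -y, -z); pixel columns grow to the right and rows downward; lengths in m; the calibration is good to about 2 mm. A picture is of the moment at which its call begins.
A pose or a line that the arm cannot do raises IKError and nothing moves.
- finish_job(): hands the job in; it is judged then, once.
Readings, each from a call of its own:
- current_t(): time.
- current_q(): joint angles.
- current_joint_velocities(): joint speeds.
- current_tau(): joint torques, N m.
- current_position(): TCP position.
- current_orientation(): TCP orientation.
- current_ft_force(): force on the tool from outside, world axes, zero at the start.
- current_torque(): the same for the moment, N m.
- current_width(): finger opening in m.
- current_grasp_force(): force on a finger pad.
Only numpy, scipy, OpenCV 4.12 (cv2) and the standard library are available. Lean on these libraries where they do the work, as an engineer would, in place of code of your own. Each camera call takes 0.05 s, during which the arm holds its last target. There are 200 camera calls.

## Working session

There is one attempt and no reset: what is moved stays moved. The work goes in short steps, each a Python script; the robot and the scene stay as the last script left them, time stands still between calls to the robot, and variables do not carry over. Pictures are saved under pics/ and viewed, at most 13 in all, crops included, and the job is handed in when it is done.

```bash
mkdir -p pics; ls; cat > h.py <<'E'
import numpy as np, cv2
from rig import *
from scipy.spatial.transform import Rotation as R
def cloud(s):
    """world xyz per pixel (nan if no range)"""
    z=s["range_z"].astype(float); K=s["camera_matrix"]; k=s["k1"]; h,w=z.shape
    u,v=np.meshgrid(np.arange(w),np.arange(h))
    D=np.array([k,0,0,0,0],float)
    p=cv2.undistortPoints(np.stack([u,v],-1).reshape(-1,1,2).astype(float),np.array(K,float),D).reshape(h,w,2)
    P=np.stack([p[...,0]*z,-p[...,1]*z,-z,np.ones_like(z)],-1)
    W=P@np.linalg.inv(s["camera_from_world"]).T
    W=W[...,:3]; W[z<=0]=np.nan
    return W
def ray(s,u,v):
    p=cv2.undistortPoints(np.array([[[u,v]]],float),np.array(s["camera_matrix"],float),np.array([s["k1"],0,0,0,0],float))[0,0]
    T=np.linalg.inv(s["camera_from_world"]); return T[:3,3],T[:3,:3]@np.array([p[0],-p[1],-1])
def snap(n,tag):
    s=snapshot(n); cv2.imwrite(f"pics/{tag}.png",s["image"]); np.savez(f"pics/{tag}.npz",**s); return s
def load(tag): return dict(np.load(f"pics/{tag}.npz"))
def quat(z,y):
    z=np.array(z,float);z/=np.linalg.norm(z);y=np.array(y,float);y-=z*(y@z);y/=np.linalg.norm(y)
    return R.from_matrix(np.stack([np.cross(y,z),y,z],1)).as_quat()
E
python3 - <<'E'
from h import *
a=[snap(n,n+"0")for n in("scene","side","wrist")]
for s in a:
    T=np.linalg.inv(s["camera_from_world"]);print(T[:3,3].round(3),(-T[:3,2]).round(2),s["k1"],s["camera_matrix"][0,0])
cv2.imwrite("pics/a0.png",np.vstack([cv2.resize(np.hstack([a[0]["image"],a[1]["image"]]),(800,300)),cv2.resize(a[2]["image"],(400,300)).repeat(1,0) if 0 else np.hstack([cv2.resize(a[2]["image"],(400,300)),np.zeros((300,400,3),np.uint8)])]))
E
```

```text
pics
[1.383 0.279 0.909] [-0.7  -0.26 -0.67] -0.07718013610909503 480.6310988815768
[ 0.177 -0.402  0.863] [ 0.44  0.43 -0.79] -0.10083400087648052 360.967050603592
[0.135 0.64  0.373] [ 0.27 -0.09 -0.96] 0.010043216606895375 335.3419744325183
```

View pics/a0.png

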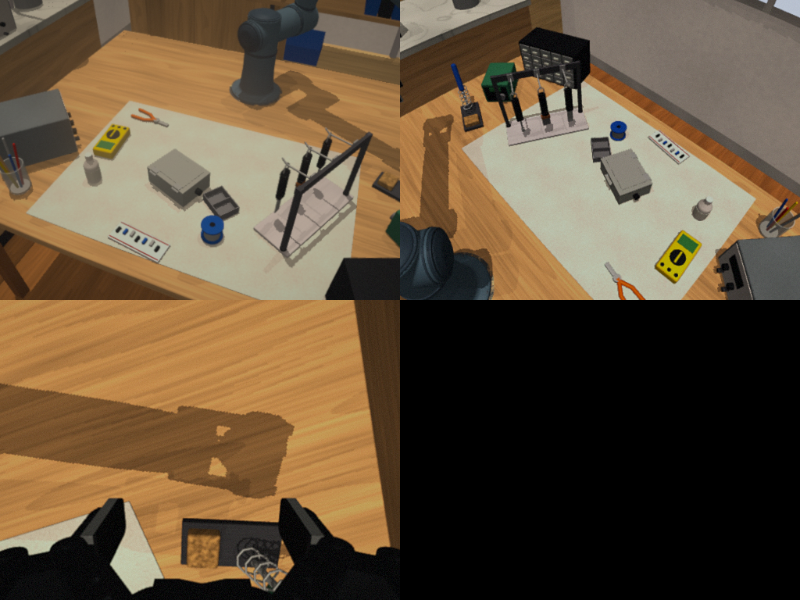

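The scene (top left) and side (top right) views both show the enclosure near the middle, with the stand and its three tools to its left. Next I crop both for detail and compute a point cloud.

```bash
python3 - <<'E'
from h import *
a=load("side0");b=load("scene0")
A=cv2.resize(a["image"][60:270,110:330],None,fx=2.5,fy=2.5,interpolation=2)
cv2.imwrite("pics/c1.png",A)
B=cv2.resize(b["image"][150:340,170:490],None,fx=2.5,fy=2.5,interpolation=2)
cv2.imwrite("pics/c2.png",B)
for s,n in((a,"side"),(b,"scene")):
    W=cloud(s);hsv=cv2.cvtColor(s["image"],cv2.COLOR_BGR2HSV)
    z=W[...,2]
    def st(m,l):
        P=W[m]; 
        if len(P):print(n,l,len(P),np.percentile(P,[1,50,99],axis=0).round(3).tolist())
    ok=np.isfinite(z)&(W[...,0]>.2)&(W[...,0]<1.05)&(abs(W[...,1])<.6)
    st(ok&(z>.01)&(z<.02),"base/flat z10-20"); st(ok&(z>.235)&(z<.3),"rail")
    st(ok&(z>.06)&(z<.08),"cover")
    m=(ok&(z>.055)&(z<.085)).astype(np.uint8); nn,lab,stt,c=cv2.connectedComponentsWithStats(m)
    for i in range(1,nn):
        if stt[i,4]>300:
            P=W[lab==i];r=cv2.minAreaRect(P[:,:2].astype(np.float32));print(n,"comp",stt[i].tolist(),np.median(P[:,2]).round(4),r, np.round(cv2.boxPoints(r),3).tolist())
    m=ok&(z>.238)&(z<.275)&(s["image"].max(2)<90)
    P=W[m];r=cv2.minAreaRect(P[:,:2].astype(np.float32));print(n,"rail",r,np.round(cv2.boxPoints(r),3).tolist())
    m=ok&(z>.1)&(z<.24)
    nn,lab,stt,c=cv2.connectedComponentsWithStats(m.astype(np.uint8))
    for i in range(1,nn):
        if stt[i,4]>60: P=W[lab==i];print(n,"tall",stt[i].tolist(),np.median(P,0).round(3),P.min(0).round(3),P.max(0).round(3))
E
```

```text
side base/flat z10-20 3070 [[0.34, -0.553, 0.01], [0.58, 0.266, 0.012], [0.91, 0.59, 0.02]]
side rail 1261 [[0.476, 0.239, 0.236], [0.611, 0.347, 0.25], [0.758, 0.43, 0.263]]
side cover 3563 [[0.502, -0.586, 0.061], [0.633, -0.106, 0.069], [0.929, 0.578, 0.079]]
side comp [257, 191, 67, 62, 2389] 0.0689 ((0.6360923051834106, -0.08763493597507477), (0.16453392803668976, 0.12808677554130554), 67.74317169189453) [[0.5460000038146973, -0.14000000059604645], [0.6639999747276306, -0.18799999356269836], [0.7269999980926514, -0.035999998450279236], [0.6079999804496765, 0.013000000268220901]]
side comp [412, 319, 23, 65, 488] 0.0706 ((0.5793406367301941, -0.5249577760696411), (0.13810911774635315, 0.018597403541207314), 46.367218017578125) [[0.5249999761581421, -0.5690000057220459], [0.5379999876022339, -0.5809999704360962], [0.6340000033378601, -0.48100000619888306], [0.6200000047683716, -0.4690000116825104]]
side rail ((0.4612269103527069, 0.3873775601387024), (0.11241021752357483, 0.6321929693222046), 61.791900634765625) [[0.15600000321865082, 0.4869999885559082], [0.7129999995231628, 0.18
[... 2747 characters left out ...]
] [0.598 0.295 0.24 ]
scene tall [108, 195, 11, 10, 84] [ 0.721 -0.35   0.111] [ 0.707 -0.367  0.1  ] [ 0.73  -0.339  0.116]
scene tall [405, 199, 13, 19, 151] [0.509 0.327 0.136] [0.491 0.316 0.101] [0.6   0.341 0.24 ]
scene tall [0, 200, 8, 19, 86] [ 0.853 -0.575  0.116] [ 0.827 -0.594  0.1  ] [ 0.875 -0.554  0.138]
scene tall [352, 209, 20, 50, 461] [0.676 0.24  0.175] [0.653 0.227 0.1  ] [0.683 0.251 0.24 ]
scene tall [377, 221, 15, 18, 149] [0.593 0.281 0.125] [0.572 0.27  0.102] [0.6   0.297 0.151]
scene tall [364, 249, 23, 49, 462] [0.763 0.285 0.177] [0.753 0.275 0.102] [0.769 0.295 0.24 ]
scene tall [429, 329, 83, 55, 4262] [0.88  0.476 0.18 ] [0.805 0.418 0.1  ] [0.942 0.541 0.186]
```

View pics/c1.png

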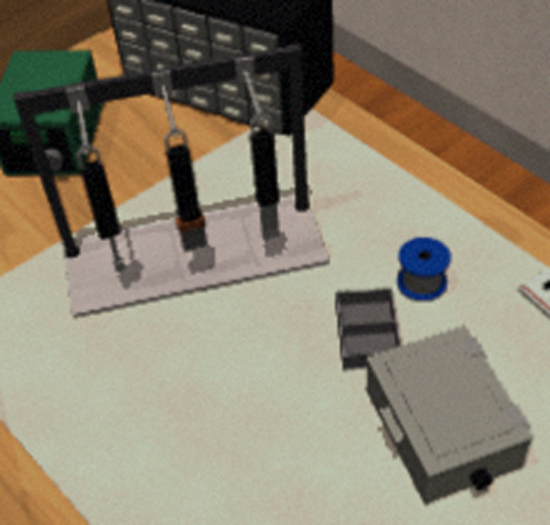

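View pics/c2.png

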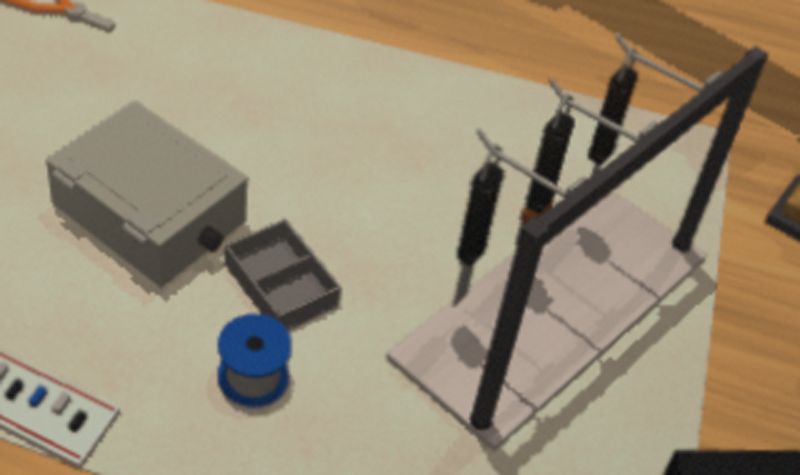

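The side crop shows three hanging tools. The right one (265,190) has the flat grey blade, so it is the pry tool; the middle one is the brush and the left one the nut driver. The notch is on the enclosure's left face at (390,420), facing the robot. The scene crop agrees: hinges are on the far face and the pry tool is at (480,215).

Stand axes come out as x=(.464,.886), with the pry tool at about (.667,.235). The enclosure centre is (.6365,-.087) at a yaw of -21.7°. Next: check IK and go to a pre-grasp pose.

```bash
cat >> h.py <<'E'
a=np.array([.464,.886,0]);a/=np.linalg.norm(a); ys=np.array([-a[1],a[0],0])
th=np.radians(-21.8); u=np.array([np.cos(th),np.sin(th),0]); v=np.array([-u[1],u[0],0])
PH=np.array([.667,.235,.162])
E
python3 - <<'E'
from h import *
up=np.array([.35,.25,.42]);down=quat([0,0,-1],-ys)
pre=PH-.13*a
for sg in(1,-1):
    q=quat(a,sg*ys);print(sg)
    for p in(pre,PH+.006*a,PH+.006*a+[0,0,.015],pre+[0,0,.015]):
        j=ik(p,q);print("  ",None if j is None else np.round(j,2))
    for p in((.42,.12,.2),(.42,.12,.006),(.5,-.03,.05),(.5,-.03,.18)):
        j=ik(np.array(p),quat([0,0,-1],sg*v));print("  dn",None if j is None else np.round(j,2))
# refine pry handle: black pixels near tool
for n in("side0","scene0"):
    s=load(n);W=cloud(s);m=(np.linalg.norm(W[...,:2]-PH[:2],axis=-1)<.03)&(s["image"].max(2)<60)&(W[...,2]>.1)&(W[...,2]<.24)
    P=W[m];print(n,len(P),P.mean(0).round(4),np.percentile(P[:,2],[1,99]).round(3),"a",np.percentile(P@a-PH@a,[2,50,98]).round(4),"y",np.percentile((P-PH)@ys,[2,50,98]).round(4))
E
```

```text
1
   [-0.49  0.45  2.03  1.56  1.58  2.23]
   [-0.22  0.52  1.91  1.77  1.4   2.26]
   [-0.22  0.49  1.92  1.76  1.4   2.29]
   [-0.49  0.42  2.04  1.56  1.58  2.26]
  dn [ 0.02 -0.28  2.09 -0.    1.34 -1.17]
  dn [ 0.02  0.05  2.2  -0.    0.9  -1.17]
  dn [-0.29  0.1   2.03 -0.    1.   -1.48]
  dn [-0.29 -0.08  1.96 -0.    1.27 -1.48]
-1
   [-0.49  0.45  2.03  1.56  1.58 -0.91]
   [-0.22  0.52  1.91  1.77  1.4  -0.88]
   [-0.22  0.49  1.92  1.76  1.4  -0.86]
   [-0.49  0.42  2.04  1.56  1.58 -0.88]
  dn [ 0.02 -0.28  2.09 -0.    1.34  1.97]
  dn [ 0.02  0.05  2.2  -0.    0.9   1.97]
  dn [-0.29  0.1   2.03 -0.    1.    1.66]
  dn [-0.29 -0.08  1.96 -0.    1.27  1.66]
side0 276 [0.6608 0.2318 0.1688] [0.105 0.218] a [-0.0096 -0.0063  0.0037] y [-0.0081  0.0039  0.0161]
scene0 372 [0.6746 0.2398 0.1737] [0.116 0.219] a [-0.0012  0.0092  0.0129] y [-0.0115 -0.0077  0.0103]
```

```bash
python3 - <<'E'
from h import *
move_ptp([.2,.45,.42],current_orientation())
move_ptp([.45,.0,.40],quat([0,0,-1],v)); print(np.round(current_q(),2))
move_ptp(PH-.13*a,quat(a,-ys)); print(np.round(current_q(),2),current_position(),current_t())
s=snap("wrist","w1");W=cloud(s)
m=(np.linalg.norm(W[...,:2]-PH[:2],axis=-1)<.035)&(W[...,2]>.03)&(W[...,2]<.26)
P=W[m]
for lo,hi in((.05,.1),(.11,.13),(.13,.16),(.16,.19),(.19,.21)):
    Q=P[(P[:,2]>lo)&(P[:,2]<hi)]
    if len(Q):print(lo,len(Q),"a",np.percentile((Q-PH)@a,[5,50,95]).round(4),"y",np.percentile((Q-PH)@ys,[1,50,99]).round(4))
print(np.percentile(P[s["image"][m].max(1)<70][:,2],[1,99]))
snap("side","s1")
cv2.imwrite("pics/d1.png",s["image"])
E
```

```text
[-0.25 -0.33  1.77  0.    1.7  -1.44]
[-0.49  0.45  2.03  1.56  1.58 -0.91] [0.60724401 0.12000004 0.16294804] 4.4667
0.05 984 a [0.0004 0.0019 0.0034] y [-0.0069  0.0036  0.0142]
0.11 492 a [-0.0073 -0.0055 -0.0019] y [-0.0092  0.0039  0.0164]
0.13 883 a [-0.0072 -0.0057 -0.0032] y [-0.0098  0.003   0.016 ]
0.16 980 a [-0.0073 -0.0056 -0.0022] y [-0.0096  0.003   0.0168]
0.19 707 a [-0.0074 -0.0058 -0.0029] y [-0.0093  0.0029  0.0163]
[0.11427654 0.21558225]
```

View pics/d1.png

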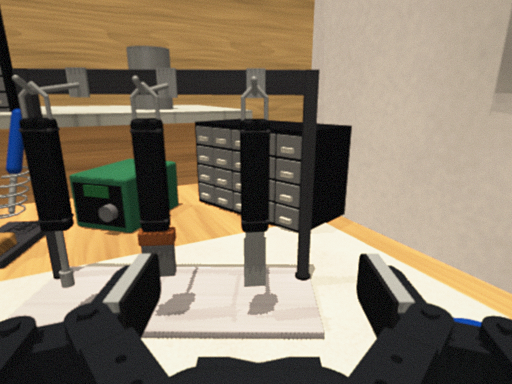

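The wrist view shows the pry tool at the centre (255,180) with its flat blade below. The neighbouring tools are clear at x=150 and x=45, and the handle is about 3 mm off my estimate. I'll correct for that, grip, unhook and draw back.

```bash
cat >> h.py <<'E'
PH=PH+.003*a+.0033*ys+[0,0,.0015]
E
python3 - <<'E'
from h import *
f0=np.array(current_ft_force())
movel(PH+.005*a,speed=.12); grip(.015)
print(current_width(),current_grasp_force(),np.array(current_ft_force())-f0)
movel(PH+.005*a+[0,0,.015],speed=.05); print(np.array(current_ft_force())-f0)
movel(PH-.125*a+[0,0,.015],speed=.1);print(np.array(current_ft_force())-f0,current_width(),current_t())
s=snap("side","s2"); w=snap("wrist","w2")
cv2.imwrite("pics/d2.png",np.vstack([cv2.resize(w["image"],(400,300)),cv2.resize(s["image"][60:240,110:350],(400,300))]))
E
```

```text
0.014665067076404234 0.0 [-0.31828583  0.98121309 -0.44695499]
[-0.03808309  0.02899848 -0.42349237]
[-1.62681379  0.1581936  -0.37732912] 0.015066080203964586 8.4333
```

View pics/d2.png

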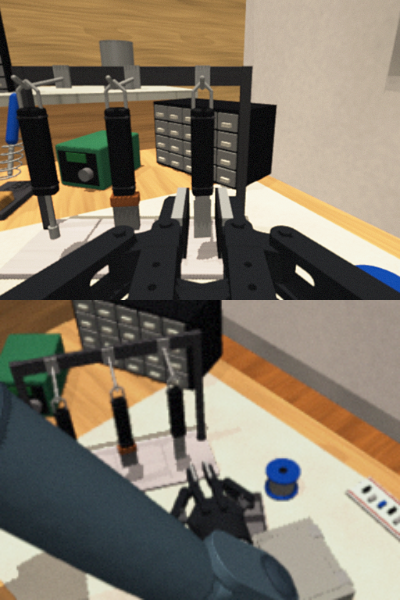

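The wrist view shows the gripper closed and empty at (200,205), with the pry tool still on its hook at (200,150). The side crop confirms it. I'll check where the tool and fingertips really are.

```bash
python3 - <<'E'
from h import *
print(current_position()-(PH-.125*a+[0,0,.015]),current_width())
s=load("w2");W=cloud(s)
m=(np.linalg.norm(W[...,:2]-PH[:2],axis=-1)<.04)&(W[...,2]>.03)&(W[...,2]<.26)
P=W[m]
for lo,hi in((.05,.1),(.11,.13),(.13,.16),(.16,.19),(.19,.21),(.225,.245)):
    Q=P[(P[:,2]>lo)&(P[:,2]<hi)]
    print(lo,len(Q),"a",np.percentile((Q-PH)@a,[5,50,95]).round(4),"y",np.percentile((Q-PH)@ys,[1,50,99]).round(4))
print(np.percentile(P[s["image"][m].max(1)<70][:,2],[1,99]))
T=np.array(current_position());
# fingertips: points within 60mm of TCP
d=W-T; m=(np.linalg.norm(d,axis=-1)<.06); 
x=d@a;y=d@ys;z=d[...,2]
for k in(-1,1):
    q=m&(k*y>.004); print(k,q.sum(),"a max",np.percentile(x[q],[50,90,97,99.5]).round(4))
    for lo,hi in((-.06,-.03),(-.03,-.02),(-.02,-.01),(-.01,0),(0,.01)):
        r=q&(x>lo)&(x<hi); 
        if r.sum(): print("   ",lo,r.sum(),"y",np.percentile(y[r],[1,99]).round(4),"z",np.percentile(z[r],[1,99]).round(4))
E
```

```text
[-3.09883506e-05  4.78522484e-04 -1.52263179e-06] 0.015234229948266039
0.05 984 a [-0.0028 -0.0012  0.0004] y [-0.0107  0.      0.011 ]
0.11 491 a [-0.0103 -0.0086 -0.0044] y [-0.013   0.      0.0133]
0.13 898 a [-0.0103 -0.0087 -0.0054] y [-0.0129  0.      0.0129]
0.16 968 a [-0.0102 -0.0087 -0.0062] y [-0.0125  0.      0.0136]
0.19 713 a [-0.0103 -0.0086 -0.0045] y [-0.0131  0.      0.0132]
0.225 294 a [-0.0137 -0.002   0.0006] y [-0.0111  0.0004  0.0119]
[0.11450119 0.21604518]
-1 1150 a max [-0.0458 -0.0336 -0.0305 -0.0287]
    -0.06 1124 y [-0.0209 -0.0074] z [-0.0094  0.0116]
    -0.03 26 y [-0.0135 -0.0074] z [0.002  0.0111]
1 1138 a max [-0.0457 -0.0336 -0.0306 -0.0291]
    -0.06 1114 y [0.0075 0.0209] z [-0.0096  0.0116]
    -0.03 24 y [0.0075 0.0141] z [0.0035 0.0111]
```

```bash
python3 - <<'E'
from h import *
s=load("w2");T=np.array(current_position());im=s["image"].copy()
for off,c in((0,(0,0,255)),(-.019,(0,255,0)),(-.03,(255,0,0))):
    for k in(-1,1):
        p=T+off*a+k*.0075*ys+[0,0,.011]
        c4=s["camera_from_world"]@np.r_[p,1];x,y=c4[0]/-c4[2],-c4[1]/-c4[2];r2=x*x+y*y
        q=s["camera_matrix"]@np.array([x*(1+s["k1"]*r2),y*(1+s["k1"]*r2),1]);print(off,k,q[:2].round(0))
        cv2.circle(im,tuple(int(t) for t in q[:2]),2,c,-1)
r=s["range_z"][225:320,190:330]
print((r<=0).mean())
cv2.imwrite("pics/d3.png",cv2.resize(im[180:380,130:390],None,fx=3,fy=3,interpolation=0))
E
```

```text
0 -1 [273. 217.]
0 1 [245. 217.]
-0.019 -1 [274. 231.]
-0.019 1 [243. 231.]
-0.03 -1 [275. 240.]
-0.03 1 [242. 240.]
0.005112781954887218
```

View pics/d3.png

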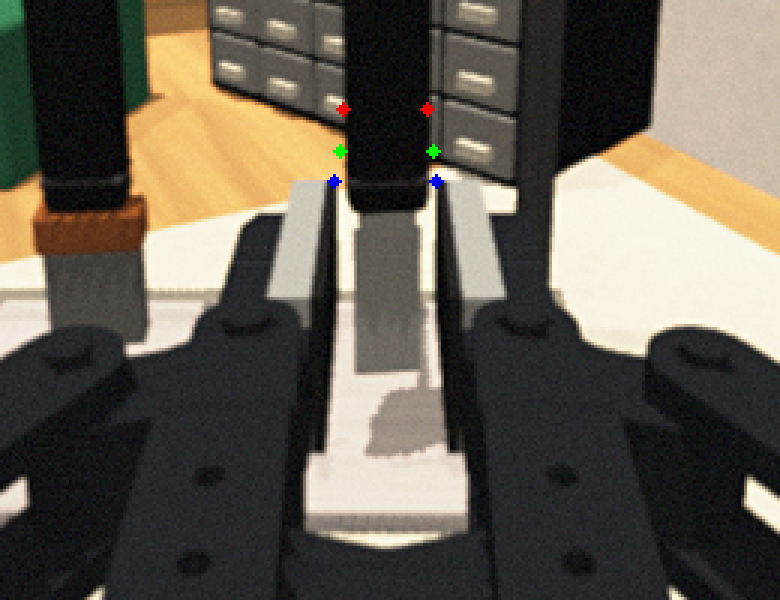

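The crop shows the fingertips at the blue marks, 30 mm short of the reported TCP (red) at this opening. The range data agree, and it explains the missed grip. From here I treat the tip as 30 mm behind the reported TCP and try again, measuring the overlap before gripping.

```bash
cat >> h.py <<'E'
TO=.030  # fingertips lie this far behind the reported TCP
def tips(s,ax,yy):
    W=cloud(s);d=W-np.array(current_position());x=d@ax;y=d@yy;n=np.cross(ax,yy);z=d@n
    o=[]
    for k in(-1,1):
        q=(abs(z)<.014)&(k*y>.004)&(k*y<.06)&(x>-.09)&(x<.02); o.append((int(q.sum()),float(np.percentile(x[q],99).round(4)),np.percentile(y[q],[1,99]).round(4).tolist()))
    return o
E
python3 - <<'E'
from h import *
grip(.06)
print(tips(snapshot("wrist"),a,ys),current_width())
f0=np.array(current_ft_force())
movel(PH-.1*a,speed=.1)
print(movel(PH+.036*a,speed=.08,threshold=8)); print(tips(snapshot("wrist"),a,ys))
grip(.015)
print(current_width(),current_grasp_force(),np.array(current_ft_force())-f0,current_position()-PH-.036*a)
s=snap("wrist","w3");print(tips(s,a,ys))
cv2.imwrite("pics/d4.png",s["image"])
print(current_t())
E
```

```text
[(8550, -0.0346, [-0.0594, -0.0293]), (8484, -0.0347, [0.0294, 0.0593])] 0.05996645555917236
False
[(9753, -0.0353, [-0.0593, -0.0048]), (9720, -0.0351, [0.0047, 0.0593])]
0.0249467611059941 59.282254027202725 [0.03273117 0.29100928 0.03769187] [-7.14499337e-06 -2.54130590e-05 -1.47765223e-05]
[(9409, -0.0352, [-0.0482, -0.0048]), (9450, -0.0351, [0.0047, 0.0485])]
11.875
```

View pics/d4.png

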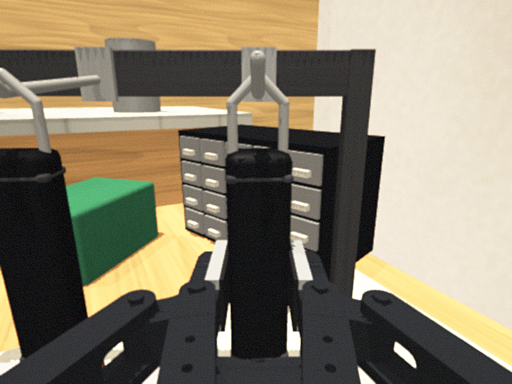

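Gripped across the handle at 25 mm with 59 N on the pad; the wrist view shows the handle (258,250) between the fingers and the loop on its hook. Next: unhook, draw back, rise, turn down and lay it.

```bash
cat >> h.py <<'E'
DN=quat([0,0,-1],v); L=np.array([.42,.11,0]); HC=.011+.036-.072  # TCP z with tool lying = .011-.036
ZL=.011-.036
E
python3 - <<'E'
from h import *
movel(PH+.036*a+[0,0,.015],speed=.05)
movel(PH-.09*a+[0,0,.015],speed=.1); print(current_width(),current_grasp_force())
movel(PH-.11*a+[0,0,.12],speed=.15)
move_ptp(L+[0,0,.12],DN); print(np.round(current_q(),2),current_width())
f0=np.array(current_ft_force())
movel(L+[0,0,ZL+.015],speed=.1)
s=snap("wrist","w4");W=cloud(s);T=np.array(current_position())
d=W-T
for lo,hi in((-.1,-.06),(-.05,-.02),(.02,.05),(.055,.075),(.08,.112)):
    q=((d@u)>lo)&((d@u)<hi)&(abs(d@v)<.012)&(W[...,2]>.012)
    if q.sum():print(lo,q.sum(),np.percentile(W[q][:,2],[5,50,95]).round(4),np.percentile((d@v)[q],[5,50,95]).round(4))
print(T,f0,current_t())
sd=snap("side","s4")
cv2.imwrite("pics/d5.png",np.hstack([cv2.resize(s["image"],(400,300)),cv2.resize(sd["image"][130:330,60:330],(400,300))]))
E
```

```text
0.02507756824335919 59.31034192442894
[-0.01 -0.18  2.16  0.    1.16 -1.2 ] 0.024747388601615072
-0.1 1422 [0.026  0.0276 0.0292] [-0.0111 -0.0004  0.0107]
-0.05 4515 [0.0333 0.0349 0.0361] [-0.0106 -0.      0.0107]
0.02 2089 [0.0335 0.0349 0.036 ] [-0.0106 -0.      0.0107]
[ 0.42064905  0.11002672 -0.00937813] [-0.16872451 -0.52249714 -1.22287732] 17.5167
```

View pics/d5.png

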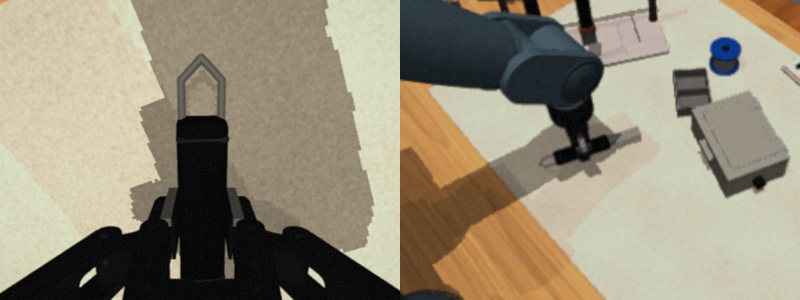

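Wrist view: tool held level, loop at (200,60). Side crop: handle at (580,150) with the blade at (625,135) pointing toward the enclosure. Handle top is 34.9 mm, as expected, so it goes down the last 15 mm, is released and regripped.

```bash
python3 - <<'E'
from h import *
print(movel(L+[0,0,ZL-.0015],speed=.03,threshold=3),current_position()[2]-ZL,current_ft_force())
grip(.06); print(current_ft_force())
p=np.array(current_position()); movel(p+[0,0,.07],speed=.1)
s=snap("wrist","w5");W=cloud(s);d=W-L
q=(W[...,2]>.008)&(W[...,2]<.03)&(abs(d@u)<.16)&(abs(d@v)<.04)&(s["image"].max(2)<70)
print("handle",np.percentile(W[q][:,2],[50,95]).round(4),np.percentile((d@u)[q],[1,99]).round(4),np.percentile((d@v)[q],[1,50,99]).round(4))
r=cv2.minAreaRect((np.stack([d@u,d@v],-1)[q]).astype(np.float32)*1000);print(r)
movel(L+[0,0,p[2]],speed=.1); grip(.015); print(current_width(),current_grasp_force(),current_t())
# enclosure refinement from both cameras (front top edge)
f0=np.array(current_ft_force());print(f0)
movel([*p[:2],.10],speed=.1)
print(current_width(),np.array(current_ft_force())-f0)
E
```

```text
True 0.0013659043989410792 [-2.90089929 -0.22842447  6.86823168]
[ 1.1182312  -0.58142297 -0.02574706]
handle [0.0197 0.0208] [-0.053  0.05 ] [-0.0125  0.      0.0125]
((-2.975982666015625, 0.0938730239868164), (151.1270294189453, 25.970592498779297), 0.2899685800075531)
0.024709842704531616 60.16211271286011 20.6333
[-0.70575773  0.52181583  6.35939211]
0.024867420215116103 [ 0.87789196  0.33781435 -6.63290044]
```

Touchdown is confirmed and the tool is regripped level (25 mm, 60 N). Now I refine the front face and ledge from the first side picture, which is unobstructed.

```bash
python3 - <<'E'
from h import *
C=np.array([.6365,-.0867,0])
for n in("side0","scene0"):
    s=load(n);W=cloud(s);d=W-C;x=d@u;y=d@v;z=W[...,2]
    t=(abs(z-.070)<.006)&(abs(x)<.08)&(abs(y)<.1)
    r=cv2.minAreaRect(np.stack([x,y],-1)[t].astype(np.float32)*1000);print(n,"top",t.sum(),np.median(z[t]).round(4),r,np.percentile(x[t],[.5,99.5]).round(4),np.percentile(y[t],[.5,99.5]).round(4))
    if n=="side0":
        f=(z>.01)&(z<.045)&(abs(x+.06)<.012)&(abs(y)<.07)
        A=np.c_[y[f],z[f]*0+1];k,*_=np.linalg.lstsq(A,x[f],rcond=None);print("front",f.sum(),k.round(4))
        wall=k[0]*y+k[1]
        l=(z>.035)&(z<.058)&(x-wall<-.004)&(x-wall>-.016)&(abs(y)<.08)
        print("ledge",l.sum(),np.percentile(y[l],[2,50,98]).round(4),np.percentile(z[l],[5,50,95]).round(4),np.percentile((x-wall)[l],[5,50,95]).round(4))
E
python3 -c "
from h import *
s=load('side0')['image'][185:260,250:310];cv2.imwrite('pics/d6.png',cv2.resize(s,None,fx=8,fy=8,interpolation=2))"
```

```text
side0 top 2307 0.069 ((-0.6033058166503906, -0.953521728515625), (164.518798828125, 127.15615844726562), 89.94757843017578) [-0.0632  0.0598] [-0.0813  0.0783]
front 113 [ 0.0019 -0.0621]
ledge 41 [-0.0221 -0.0011  0.0195] [0.0459 0.0503 0.0525] [-0.0105 -0.008  -0.0052]
scene0 top 2490 0.0715 ((0.13177490234375, 1.0374679565429688), (130.10597229003906, 166.90786743164062), 0.16338469088077545) [-0.0624  0.0634] [-0.0786  0.0832]
```

View pics/d6.png

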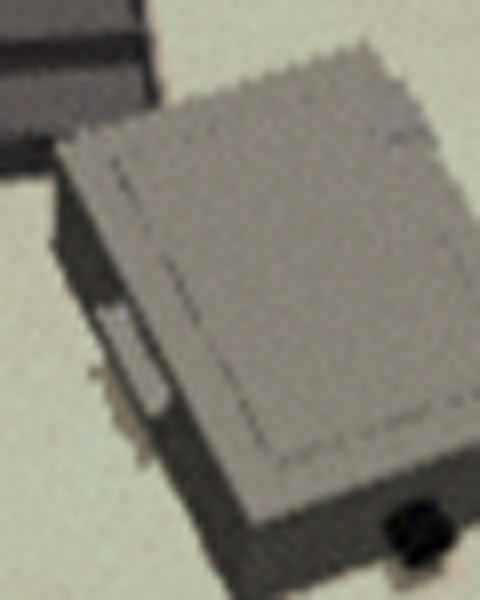

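The crop shows the ledge at (135,355) in the middle of the front edge. The numbers put the wall at -61 mm, the ledge top at about 52 mm and y centred at 0, all matching the stated sizes. Moving the blade in front of the notch and measuring it in the side view before inserting.

```bash
cat >> h.py <<'E'
N=np.array([.6365,-.0867,0])-.061*u+np.array([0,0,.0573])
ZB=.0346; LT=.112
def tcp_for(p): return np.array(p)-LT*u-[0,0,ZB]   # level tool, tip at p
E
python3 - <<'E'
from h import *
movel(tcp_for(N-.03*u+[0,0,.04]),speed=.15); movel(tcp_for(N-.025*u),speed=.08)
for n in("side","scene"):
    s=snap(n,n+"6");W=cloud(s);d=W-N;x=d@u;y=d@v;z=d[...,2]
    m=(x>-.065)&(x<-.013)&(abs(y)<.03)&(abs(z)<.03)
    print(n,m.sum(),"x",np.percentile(x[m],[1,99]).round(4),"y",np.percentile(y[m],[2,50,98]).round(4),"z",np.percentile(z[m],[2,50,98]).round(4)) if m.sum() else print(n,0)
s=load("side6");cv2.imwrite("pics/d7.png",cv2.resize(s["image"][160:280,190:350],None,fx=5,fy=5,interpolation=2))
print(current_t(),current_width())
E
```

```text
side 116 x [-0.064  -0.0251] y [-0.0135 -0.0028  0.009 ] z [-0.0035 -0.0012  0.0013]
scene 98 x [-0.063  -0.0247] y [-0.0103  0.0006  0.0114] z [-0.0007  0.0024  0.005 ]
23.7917 0.024919564813267035
```

View pics/d7.png

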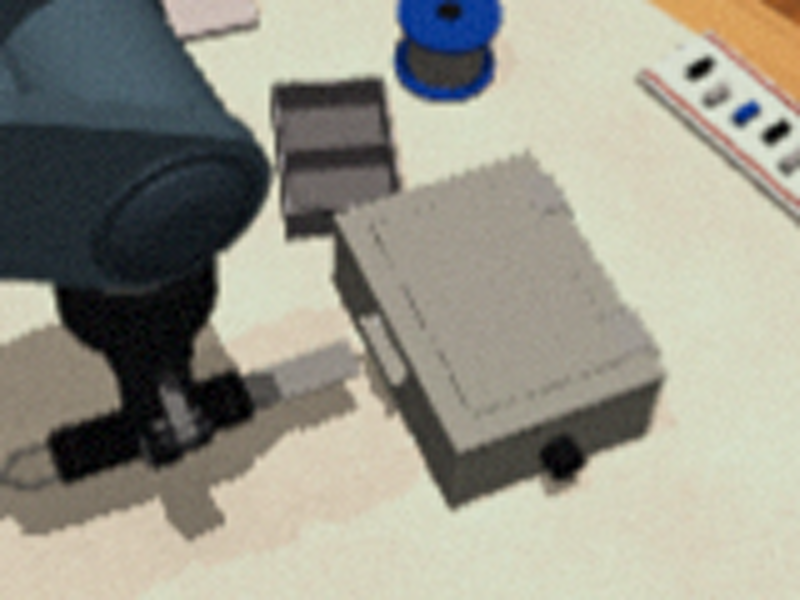

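Blade tip (350,360 in the crop) points at the ledge centre (385,350). Its measured tip is 25 mm from the wall, within about 2 mm laterally, and about 1 mm low. I'll raise it 0.6 mm, insert, and lever along the hinge arc.

```bash
python3 - <<'E'
from h import *
f0=np.array(current_ft_force())
N2=N+[0,0,.0006]
movel(tcp_for(N2-.025*u),speed=.05)
hit=movel(tcp_for(N2+.024*u),speed=.06,threshold=6)
ins=((np.array(current_position())-tcp_for(N))@u); print(hit,"inserted",ins,np.array(current_ft_force())-f0)
if hit: raise SystemExit
H=N+.12*u; H[2]=.062
r=.096
for t in np.radians(np.arange(3,64,6)):
    movel(tcp_for(H+r*(-np.cos(t)*u)+[0,0,r*np.sin(t)-.001]),speed=.08)
    print(np.degrees(t).round(),(np.array(current_ft_force())-f0).round(2),round(current_width(),4))
s=snap("scene","scene7");sd=snap("side","side7");print(current_t())
W=cloud(sd);d=W-H;x=d@u;y=d@v;z=d[...,2]
cv2.imwrite("pics/d8.png",np.hstack([cv2.resize(s["image"][120:310,130:390],(400,300)),cv2.resize(sd["image"][130:290,180:390],(400,300))]))
E
```

```text
False inserted 0.02352978634637861 [-0.43514424  0.37790598 -0.76672305]
3.0 [ 0.84  0.21 -1.37] 0.0246
9.0 [-0.48 -0.72 -0.25] 0.0245
15.0 [ 0.1   0.49 -0.42] 0.0246
21.0 [ 0.07 -0.36 -1.36] 0.0246
27.0 [-0.13  0.02  0.03] 0.0246
33.0 [ 0.31 -0.47 -1.04] 0.0245
39.0 [-0.49 -1.09  0.3 ] 0.0245
45.0 [ 0.13 -0.54 -0.46] 0.0247
51.0 [-0.34 -0.5  -0.77] 0.0248
57.0 [-0.02 -0.41 -0.93] 0.0246
63.0 [-0.23 -0.96 -0.12] 0.0242
28.1083
```

View pics/d8.png

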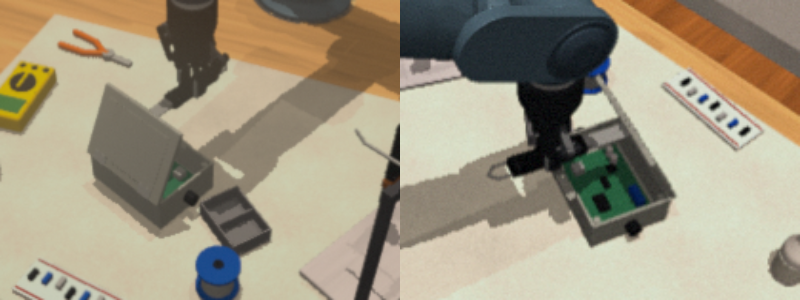

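Both views show the cover standing well open and the green board visible; in the side crop the tool is at (530,160), under the cover. Withdraw straight back, measure the angle, and lay the tool down.

```bash
python3 - <<'E'
from h import *
p=np.array(current_position())
movel(p-.12*u,speed=.12); movel(L+[0,0,.06],speed=.15)
print(movel(L+[0,0,ZL],speed=.03,threshold=3),current_position()[2]-ZL,current_width())
grip(.06); movel(np.array(current_position())+[0,0,.07],speed=.1)
w=snap("wrist","w8");W=cloud(w);d=W-L
q=(W[...,2]>.008)&(W[...,2]<.03)&(abs(d@u)<.06)&(abs(d@v)<.02)&(w["image"].max(2)<70);print("handle top",np.percentile(W[q][:,2],[5,50,95]).round(4))
movel(np.array(current_position())-[0,0,-.1],speed=.2); sleep(.5)
H=N+.12*u; H[2]=.062
s=snap("scene","scene8");W=cloud(s);d=W-H;x=d@u;y=d@v;z=d[...,2]
m=(z>.025)&(z<.13)&(x<.03)&(x>-.13)&(abs(y)<.07);k=np.polyfit(z[m],x[m],1);print("cover",m.sum(),90-np.degrees(np.arctan(-k[0])),z[m].max())
sd=snap("side","side8");print(current_t(),current_width(),current_ft_force())
cv2.imwrite("pics/d9.png",np.hstack([cv2.resize(s["image"],(400,300)),cv2.resize(sd["image"],(400,300))]))
E
```

```text
True 0.0016925753924900526 0.024511020733930022
handle top [0.0173 0.0197 0.0208]
cover 1923 63.653523611197905 0.11672548734521099
35.3917 0.0598635151369475 [0.04425602 1.64961841 0.56884005]
```

View pics/d9.png

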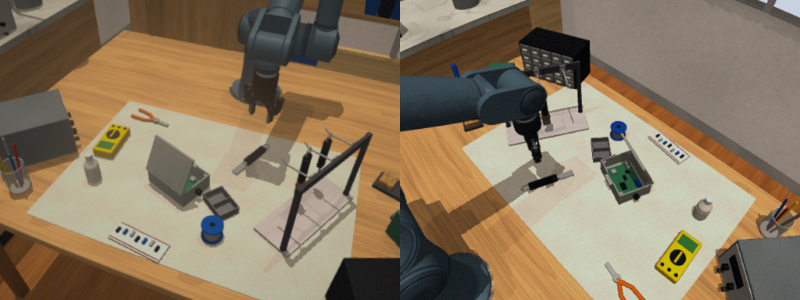

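The cover stands open at about 64° at (170,165), the tool lies flat at (250,157), and the other things have not moved. The gripper is clear, so I am handing in.

```bash
python3 -c "
from rig import *
print(finish_job(),current_t())"
```

```text
the job is handed in; nothing more can be done
the job is handed in; nothing more can be done
```

The job is handed in: the cover stands open at about 64°, the pry tool lies flat on the desk, the other things look unmoved, and my last clock reading before the hand-in was 35.4 s; the first grip closed short of the handle, so I had to grip a second time.

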